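Gauge an adjustable rest block and park it in the tray for its height

TASK

Check the adjustable rest block on the step gauge: stand it on the table squarely in front of the gauge and push its end in under the lip until it stops. If it goes in under the lip as far as the post, set it down in the tray with the low backboard; if the lip stops it, set it down in the tray with the tall backboard. Let go of it there, lying flat on the tray floor, and leave the loose tools on the table alone.

Things in the scene. Friction and masses are not known exactly. Their poses are not given: they have to be found in the camera images.
- rest_block: adjustable steel rest block, about 0.5 kg: base 110 long (x) x 36 wide (y) x 36 mm high; over it on two screws a top bar 110 x 30 x 14 mm, ends level with the base. Overall height is set anew each time, 54 to 70 mm; the bar shifts only above 30 N. Grip the base. Origin: centre of the underside, z up. Both ends alike. Starts standing on the table
- rest_top (a point): centre of the top face of the rest block's bar, on the block's z axis; its height above the block's origin is the set height. Read too coarsely to sort by: the gauge decides
- step_gauge: dark steel gauge, bolted down. Origin on the table under the post: 30 thick (x -15 to 15), 70 wide (y), 76 mm high. On its -x face a lip 40 wide, 10 thick juts out 22 mm (to x = -37), underside 62 mm above the table. Block slides on the bare table along +x; it ends with its centre at x = -70 (end on post: low) or -92 mm (end on lip: high). Foot behind, to x = +45
- low_tray: grey tray, bolted down, 130 long (x) x 54 wide (y) mm, with the low backboard (30 mm high) at its +x end: for blocks lower than 62 mm. Inside 123 x 48 mm, centre at x = -0.5 mm; floor 4 mm above the table, rims 12 mm. Origin: centre of the underside. The block lies in it lengthwise, either way round. The trays change places between starts
- high_tray: the same tray but with a tall backboard (70 mm high from the table) at its +x end: for blocks higher than 62 mm. Origin: centre of the underside
- magnet_square: bystander: red-brown triangular welding magnet, 90 x 90 x 16 mm, lying loose; origin at the centre of its underside
- spanner: bystander: combination spanner 192 mm long, lying loose; origin at the centre of its underside
- pliers: bystander: pliers 177 mm long, lying loose; origin at the centre of their underside. Over and to the right of them a thick grey extraction hose hangs down to 575 mm above the table, lowest at world x 0.57, y -0.28 m, rising to the right: keep the arm and wrist clear of it
There are look-alikes about, which are no part of the job. What is shaped like the step_gauge but pink is not meant.

How it is judged:
By the outcome, as a careful person would: the job done as asked, in the order asked, and still so for the second after the job is handed in, with the robot touching nothing.
It also fails if it takes over 72 s, if anything falls off the work surface, if the arm or the gripper's body presses on something with over 40 N, if the wrist force passes 120 N, or if a joint passes its speed limit or range.

ROBOT

A 7-joint arm with a two-finger parallel gripper is mounted at the origin on a cart in front of the work surface, level with it; the furniture and walls round the work are solid. World frame = base frame: x ahead of the robot, y to its left, z up, the work surface at z = 0. Lengths are in m, angles in rad, forces in N, time in s.
With the tool pointing down it reaches from about 0.425 to 0.925 m from the base axis. Payload 6.8 kg.
Tool frame: the origin (TCP) lies between the finger pads; the fingertips stand r.tcp_to_tips ahead of it and the grasp point (between the pads) lies 3 mm ahead of it (r.tcp_to_tips is the distance from the TCP to the fingertips, in m); z points along the fingers, y is the line along which they close (so a half turn about z gives the same grasp; the last joint's range is limited). The gripper opens to 85 mm and grips with 20 to 120 N. Pads are 22 mm wide; open, the fingers measure 114 mm over their backs; the gripper's body (76 mm by 85 mm) begins 54 mm behind the grasp point. The pads swing forward as they close: fully open they stand 13 mm farther back than shut.
Start: joints at [1.22, 0.477, 0.022, 1.555, -0.011, 1.109, -0.083], TCP at [0.162, -0.655, 0.216] pointing down, gripper open.
Joint ranges: [-2.96, 2.96], [-0.34, 2.1], [-1.41, 1.46], [0.24, 2.44], [-1.37, 4.51], [0.17, 1.92], [-2.96, 2.96]. Speed limits (rad/s): [2.39, 2.39, 3.14, 3.14, 3.14, 3.14, 3.14].

INTERFACE

Orientations are given as a rotation vector (axis times angle).
In Python, from bench import r gives the robot as it stands. The module is installed in compiled form; this text tells all that it offers.
- The arm moves only by the tool step_arm, never from a script. Its argument "moves" is a list of rows, each an object of numbers: "rx", "ry", "rz": the turn, a rotation vector about the tool's x, y, z in degrees; "dx", "dy", "dz": the shift along the tool's x, y, z in mm; "gripper": the opening, from -1 (shut) to 1 (fully open). In form: [{"rx": .., "ry": .., "rz": .., "dx": .., "dy": .., "dz": .., "gripper": ..}, ...]. A call has 1 to 20 rows; each row shifts and turns the commanded pose from where the row before left it, along the tool's axes as they then stand; what a row does not reach is not made up. A row lasts 1/8 s, in which the tool goes at most 62.5 mm and 10.7 degrees, less where a joint would pass 70% of its speed; a pose out of reach is approached as far as the arm can. A call is refused whole if a number of a shift passes 62.5 or a number of a turn 10.7, either way. A call with a gripper value outside its range is refused whole. The fingers move at their own pace and stop on an object; "grip_force" is the grip in N (left out, the last holds). Time passes only in rows, so rows that do not move let the fingers close. It gives the time, the measured TCP pose, the force, the opening and the grip force at its end, in the units of the state.
- r.get_obs(): the state, without advancing time (a new reading comes with each control period).
- r.grab_frame(name): name is "scene" or "side" or "wrist"; returns the picture (384x512x3 uint8, blue, green, red); there is no depth.
- r.camera_info(name): a dict with "mtx" (3x3 intrinsics, pixels), "rvec" (rotation vector, rad) and "tvec" (3), from world to camera coordinates, as OpenCV has them. Camera axes: x right, y down, z forward; pixel columns grow to the right and rows downward; lengths in m; the calibration is good to about 2 mm. A picture is of the moment at which its call begins: read the wrist's pose just before it. camera_info takes no time and is no camera call; for the wrist camera it gives the pose at the moment of the call.
- r.hand_in(): hands the job in; it is judged then, once.
The state is a dict: "clock": time; "joints": joint angles; "qvel": joint speeds; "tau": joint torques, N m; "tcp_pos": TCP position; "orientation": TCP orientation; "contact_force": force on the tool from outside, world axes, zero at the start; "moment": the same for the moment, N m; "grip_width": finger opening in m; "gripper_force": force on a finger pad.
Only numpy, scipy, OpenCV 4.12 (cv2) and the standard library are available. Lean on these libraries where they do the work, as an engineer would, in place of code of your own. Each camera call takes 0.05 s, during which the arm holds its last target. There are 200 camera calls.

## Working session

There is one attempt and no reset: what is moved stays moved. The work goes in short steps, Python scripts to look and compute and a tool call to move; the robot and the scene stay as the last step left them, time stands still between calls to the robot, and variables do not carry over. Pictures are saved under pics/ and viewed, at most 10 in all, crops included, and the job is handed in when it is done.

Besides the shell and the picture viewer there is one more tool, called as name(argument=value, ...), one argument or row to a line, values as JSON. step_arm: Moves the arm, as the interface text tells. Its arguments: {"type":"object","properties":{"moves":{"type":"array","items":{"type":"object","properties":{"rx":{"type":"number"},"ry":{"type":"number"},"rz":{"type":"number"},"dx":{"type":"number"},"dy":{"type":"number"},"dz":{"type":"number"},"gripper":{"type":"number"}}}},"grip_force":{"type":"number"}},"required":["moves"]}

```bash
mkdir -p pics; cat > h.py <<'E'
import numpy as np, cv2
from bench import r
def cam(n):
    c=r.camera_info(n); R=cv2.Rodrigues(np.array(c['rvec'],float))[0]
    return np.array(c['mtx']),R,np.array(c['tvec'],float).ravel()
def px2w(n,u,v,z,c=None):
    K,R,t=c or cam(n); d=R.T@np.linalg.solve(K,[u,v,1.]); o=-R.T@t
    return o+d*(z-o[2])/d[2]
def w2px(n,p,c=None):
    K,R,t=c or cam(n); q=K@(R@np.array(p,float)+t); return q[:2]/q[2]
E
python3 - <<'E'
from h import *
o=r.get_obs(); print({k:np.round(v,3) for k,v in o.items()}, r.tcp_to_tips)
for n in("scene","side","wrist"):
    K,R,t=cam(n); print(n,-R.T@t,R[2],K[0,0])
    cv2.imwrite(f"pics/{n}0.png",r.grab_frame(n))
a=cv2.imread("pics/scene0.png");cv2.imwrite("pics/scene0b.png",cv2.resize(a,(800,600),interpolation=cv2.INTER_CUBIC))
a=cv2.imread("pics/side0.png");cv2.imwrite("pics/side0b.png",cv2.resize(a,(800,600),interpolation=cv2.INTER_CUBIC))
E
```

```text
{'clock': np.float64(0.0), 'joints': array([ 1.22 ,  0.478,  0.022,  1.556, -0.011,  1.109, -0.083]), 'qvel': array([ 0.   , -0.001, -0.   , -0.002, -0.001, -0.001,  0.001]), 'tau': array([-0.0000e+00, -5.9644e+01,  1.6080e+00, -2.8120e+01,  1.2000e-02,
        9.0000e-03,  0.0000e+00]), 'tcp_pos': array([ 0.162, -0.655,  0.215]), 'orientation': array([-3.117e+00, -3.800e-01,  1.000e-03]), 'contact_force': array([0.554, 0.322, 0.559]), 'moment': array([0.008, 0.012, 0.001]), 'gripper_force': np.float64(0.0), 'grip_width': np.float64(0.085)} 0.022
scene [0.03302056 0.01036495 0.76275285] [ 0.57721479 -0.30964057 -0.75560956] 355.1577022651671
side [0.2596507  0.36320581 0.53671041] [ 0.34067149 -0.76083108 -0.55233957] 372.62443095378484
wrist [ 0.23433553 -0.63752336  0.37271742] [-0.28117713 -0.06607366 -0.95737855] 322.0883243268635
```

View pics/scene0b.png

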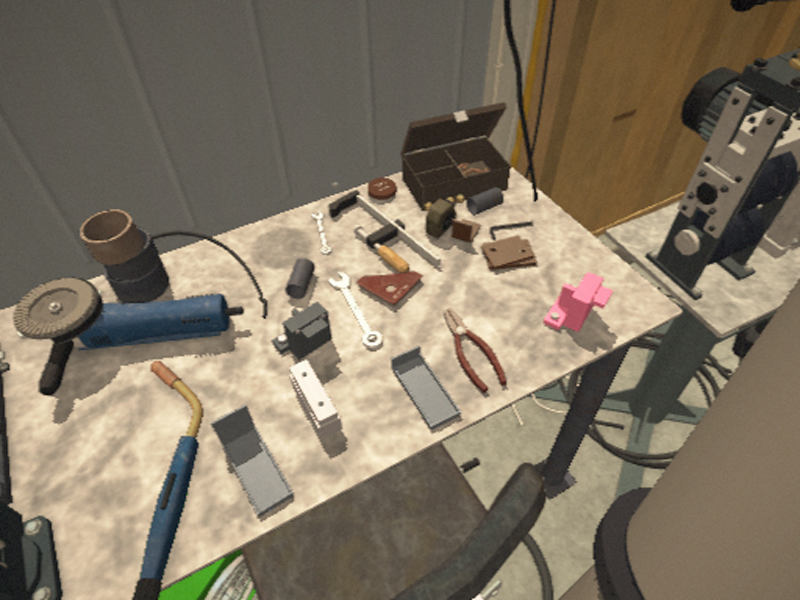

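View pics/side0b.png

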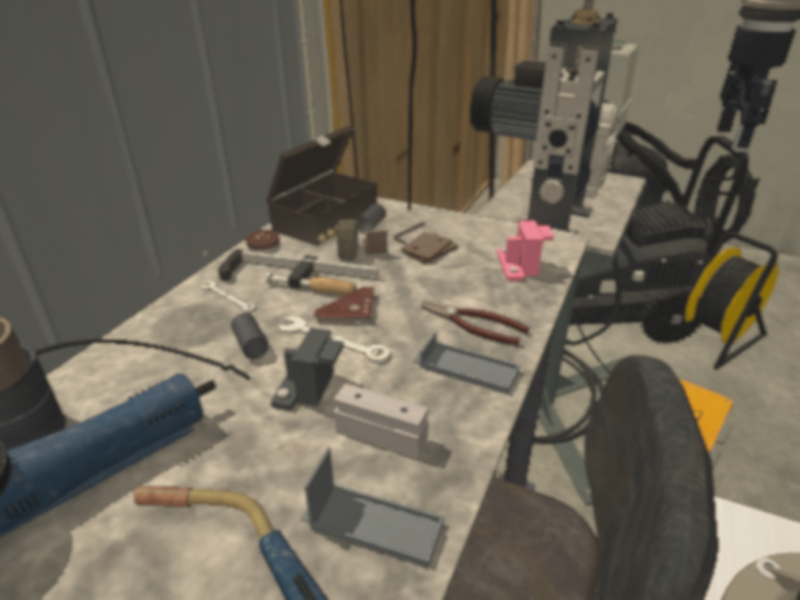

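```bash
python3 - <<'E'
from h import *
a=cv2.imread("pics/scene0.png")[185:335,125:305];b=cv2.imread("pics/side0.png")[200:365,165:345]
a=cv2.resize(a,None,fx=3.3,fy=3.3,interpolation=cv2.INTER_CUBIC)[:, :];b=cv2.resize(b,None,fx=3.3,fy=3.3,interpolation=cv2.INTER_CUBIC)
cv2.imwrite("pics/c1.png",a);cv2.imwrite("pics/c2.png",b);print(a.shape,b.shape)
E
```

```text
(495, 594, 3) (544, 594, 3)
```

View pics/c1.png

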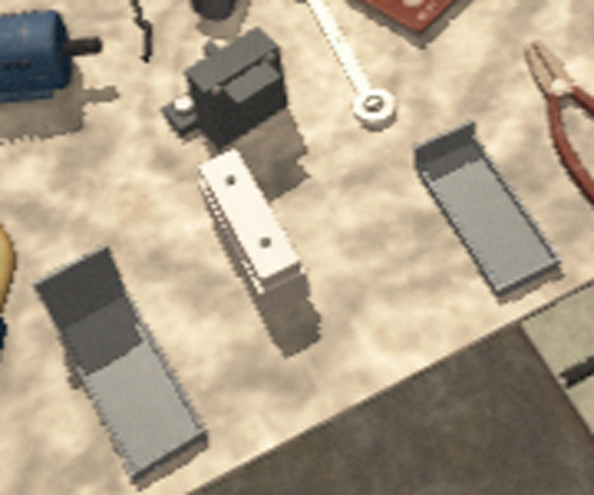

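View pics/c2.png

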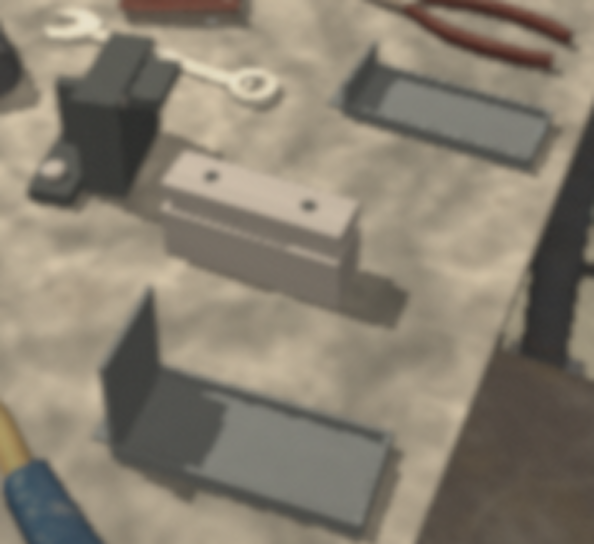

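```bash
python3 - <<'E'
from h import *
s=lambda u,v,z:np.round(px2w("scene",125+u/3.3,185+v/3.3,z)*1000,0)[:2]
d=lambda u,v,z:np.round(px2w("side",165+u/3.3,200+v/3.3,z)*1000,0)[:2]
print("block top scene",[s(*p,.06) for p in[(199,172),(237,150),(299,260),(262,280)]])
print("block top side",[d(*p,.06) for p in[(163,188),(187,152),(358,204),(345,235)]])
print("gauge top s",[s(*p,.076) for p in[(190,76),(262,30),(282,44),(210,90)]])
print("gauge top d",[d(*p,.076) for p in[(57,83),(105,35),(153,40),(120,95)]])
print("gauge lip d",[d(*p,.072) for p in[(160,60),(180,66),(152,103),(130,95)]])
print("htray s",[s(*p,.012) for p in[(207,435),(138,485)]],"top",[s(*p,.07) for p in[(36,287),(108,249)]])
print("ltray s",[s(*p,.012) for p in[(560,268),(500,298)]],"top",[s(*p,.03) for p in[(415,148),(473,123)]])
print("htray d",[d(*p,.012) for p in[(392,438),(362,530)]],"top",[d(*p,.07) for p in[(102,375),(150,290)]])
print("ltray d",[d(*p,.012) for p in[(552,118),(533,165)]],"top",[d(*p,.03) for p in[(345,88),(376,46)]])
E
```

```text
block top scene [array([537., -72.]), array([ 541., -103.]), array([ 436., -104.]), array([434., -76.])]
block top side [array([540., -62.]), array([542., -93.]), array([436., -94.]), array([434., -70.])]
gauge top s [array([610., -97.]), array([ 626., -163.]), array([ 605., -171.]), array([ 590., -105.])]
gauge top d [array([ 633., -100.]), array([ 632., -153.]), array([ 602., -160.]), array([ 593., -106.])]
gauge lip d [array([ 591., -149.]), array([ 577., -149.]), array([ 574., -111.]), array([ 590., -112.])]
htray s [array([375.,  -4.]), array([366.,  47.])] top [array([498.,  58.]), array([502.,   7.])]
ltray s [array([ 364., -273.]), array([ 365., -223.])] top [array([ 497., -227.]), array([ 495., -278.])]
htray d [array([377.,   3.]), array([373.,  54.])] top [array([498.,  66.]), array([504.,  13.])]
ltray d [array([ 368., -265.]), array([ 367., -217.])] top [array([ 495., -218.]), array([ 494., -269.])]
```

The pictures show the block at scene (313,392), the dark gauge at (305,330) with its lip towards the robot, the pink decoy at (578,302), the tall-backboard tray at (250,460) and the low one at (425,388). The only look-alikes are the pink gauge (wrong colour) and the two trays, which differ by backboard. Next I go for a close wrist view.

step_arm(
  moves=[
    {"rz": 6.95},
    {"rz": 6.95},
    {"dx": 28, "dy": -31, "dz": 13},
    {"dx": 28, "dy": -31, "dz": 13},
    {"dx": 28, "dy": -31, "dz": 13},
    {"dx": 28, "dy": -31, "dz": 13},
    {"dx": 26, "dy": -31, "dz": 13},
    {"dx": 20, "dy": -33},
    {"dx": 20, "dy": -33},
    {"dx": 20, "dy": -33},
    {"dx": 20, "dy": -33},
    {"dx": 20, "dy": -33},
    {"dx": 20, "dy": -35},
    {"dx": 16, "dy": -38},
    {"dx": 16, "dy": -38},
    {"dx": 16, "dy": -38, "dz": -20},
    {"dx": 16, "dy": -38, "dz": -25},
    {"dx": 16, "dy": -38, "dz": -25},
    {},
    {},
  ],
)

```text
invalid input at $.moves[0]: expected keys rx, ry, rz, dx, dy, dz, gripper
```

```bash
python3 - <<'E'
from h import *
o=r.get_obs(); print({k:np.round(o[k],3) for k in("clock","tcp_pos","orientation","joints","contact_force")}, r.tcp_to_tips)
import pickle
c=cam("wrist");im=r.grab_frame("wrist");pickle.dump(c,open("w1.pkl","wb"))
cv2.imwrite("pics/w1.png",im);cv2.imwrite("pics/w1b.png",cv2.resize(im,(800,600),interpolation=cv2.INTER_CUBIC))
E
```

```text
{'clock': np.float64(0.15), 'tcp_pos': array([ 0.162, -0.655,  0.215]), 'orientation': array([-3.117, -0.38 ,  0.   ]), 'joints': array([ 1.22 ,  0.478,  0.022,  1.556, -0.011,  1.109, -0.083]), 'contact_force': array([-0.478,  0.105,  0.592])} 0.022
```

View pics/w1b.png

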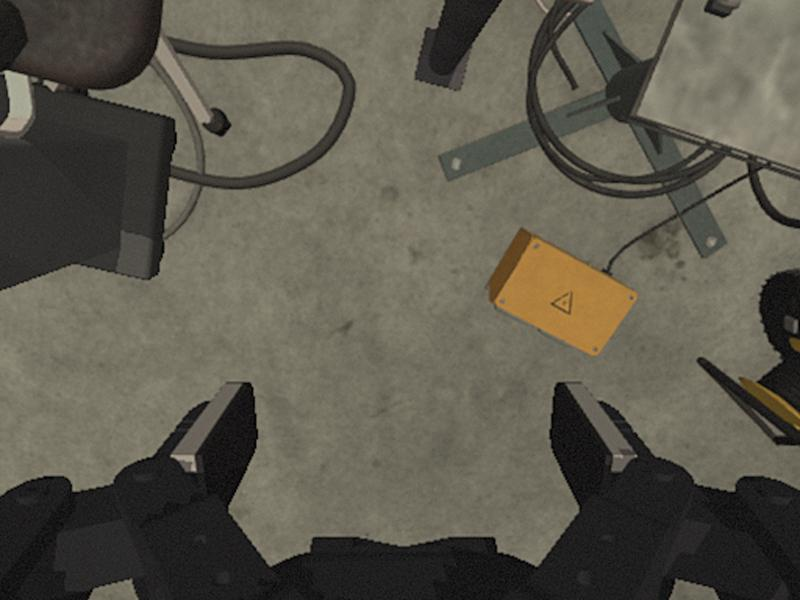

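```bash
python3 - <<'E'
from h import *
def tri(a,b):
    P=[];
    for n in("scene","side"):
        K,R,t=cam(n);P.append(K@np.c_[R,t])
    X=cv2.triangulatePoints(P[0],P[1],np.array(a,float)*.64,np.array(b,float)*.64);return (X[:3]/X[3]).ravel()
for a,b in[((530,470),(650,360)),((540,500),(700,400)),((525,465),(615,380)),((415,595),(590,560))]:
    X=tri(a,b);print(X.round(3),w2px("scene",X)/.64,w2px("side",X)/.64)
for u,v in[(245,545),(450,440),(600,345),(680,305)]: print(px2w("scene",u*.64,v*.64,0).round(3))
E
```

```text
[ 0.217 -0.279  0.075] [530.90296121 476.87979439] [645.61043786 355.28542603]
[ 0.166 -0.256  0.065] [540.84689962 523.18276677] [686.56277609 383.55526118]
[ 0.248 -0.309  0.005] [525.66451319 469.56804462] [612.01337801 376.84713994]
[ 0.217 -0.107 -0.124] [414.35543194 589.1850792 ] [594.71278605 564.24444552]
[0.349 0.078 0.   ]
[ 0.343 -0.241  0.   ]
[ 0.366 -0.559 -0.   ]
[ 0.362 -0.746 -0.   ]
```

step_arm(
  moves=[
    {"rx": 0, "ry": 0, "rz": 6.95, "dx": 0, "dy": 0, "dz": 0, "gripper": 1},
    {"rx": 0, "ry": 0, "rz": 6.95, "dx": 0, "dy": 0, "dz": 0, "gripper": 1},
    {"rx": 0, "ry": 0, "rz": 0, "dx": 28, "dy": -31, "dz": 10, "gripper": 1},
    {"rx": 0, "ry": 0, "rz": 0, "dx": 28, "dy": -31, "dz": 10, "gripper": 1},
    {"rx": 0, "ry": 0, "rz": 0, "dx": 28, "dy": -31, "dz": 10, "gripper": 1},
    {"rx": 0, "ry": 0, "rz": 0, "dx": 28, "dy": -31, "dz": 10, "gripper": 1},
    {"rx": 0, "ry": 0, "rz": 0, "dx": 26, "dy": -31, "dz": 10, "gripper": 1},
    {"rx": 0, "ry": 0, "rz": 0, "dx": 20, "dy": -33, "dz": 0, "gripper": 1},
    {"rx": 0, "ry": 0, "rz": 0, "dx": 20, "dy": -33, "dz": 0, "gripper": 1},
    {"rx": 0, "ry": 0, "rz": 0, "dx": 20, "dy": -33, "dz": 0, "gripper": 1},
    {"rx": 0, "ry": 0, "rz": 0, "dx": 20, "dy": -33, "dz": 0, "gripper": 1},
    {"rx": 0, "ry": 0, "rz": 0, "dx": 20, "dy": -33, "dz": 0, "gripper": 1},
    {"rx": 0, "ry": 0, "rz": 0, "dx": 20, "dy": -35, "dz": 0, "gripper": 1},
    {"rx": 0, "ry": 0, "rz": 0, "dx": 16, "dy": -38, "dz": 0, "gripper": 1},
    {"rx": 0, "ry": 0, "rz": 0, "dx": 16, "dy": -38, "dz": 0, "gripper": 1},
    {"rx": 0, "ry": 0, "rz": 0, "dx": 16, "dy": -38, "dz": -15, "gripper": 1},
    {"rx": 0, "ry": 0, "rz": 0, "dx": 16, "dy": -38, "dz": -20, "gripper": 1},
    {"rx": 0, "ry": 0, "rz": 0, "dx": 16, "dy": -38, "dz": -20, "gripper": 1},
    {"rx": 0, "ry": 0, "rz": 0, "dx": 0, "dy": 0, "dz": 0, "gripper": 1},
    {"rx": 0, "ry": 0, "rz": 0, "dx": 0, "dy": 0, "dz": 0, "gripper": 1},
  ],
)

```text
clock: 2.7
tcp_pos: [0.4996, -0.1108, 0.2208]
orientation: [3.141, -0.0, -0.001]
contact_force: [-0.6, -0.1, -1.1]
grip_width: 0.0854
gripper_force: 0.0
```

```bash
python3 - <<'E'
from h import *
o=r.get_obs(); print({k:np.round(o[k],3) for k in("clock","tcp_pos","orientation","joints","contact_force")}, r.tcp_to_tips)
import pickle
c=cam("wrist");im=r.grab_frame("wrist");pickle.dump(c,open("w1.pkl","wb"))
cv2.imwrite("pics/w1.png",im);cv2.imwrite("pics/w1b.png",cv2.resize(im,(800,600),interpolation=cv2.INTER_CUBIC))
E
```

```text
{'clock': np.float64(2.7), 'tcp_pos': array([ 0.5  , -0.111,  0.221]), 'orientation': array([ 3.141e+00, -0.000e+00, -1.000e-03]), 'joints': array([ 0.273,  0.215, -0.204,  1.924,  0.052,  1.009, -1.525]), 'contact_force': array([-0.575, -0.102, -1.113])} 0.022
```

View pics/w1b.png

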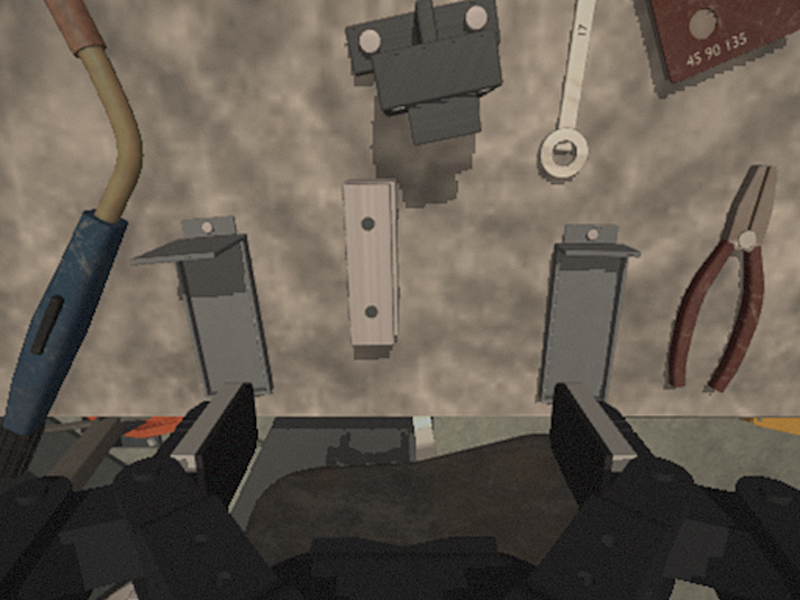

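```bash
python3 - <<'E'
from h import *
import pickle
c=pickle.load(open("w1.pkl","rb"))
f=lambda pts,z:np.array([px2w("",u*.64,v*.64,z,c)[:2]*1000 for u,v in pts]).round(1)
def an(a,b):return np.degrees(np.arctan2(b[1]-a[1],b[0]-a[0]))
for z in(.056,.062,.068):
    B=f([(343,184),(389,181),(395,343),(352,345)],z);print("block",z,B.tolist(),B.mean(0),an(B[3],B[0]),an(B[2],B[1]),np.linalg.norm(B[3]-B[0]))
G=f([(384,113),(500,88),(497,30),(373,55)],.076);print("post",G.tolist(),an(G[1],G[0])-90)
L=f([(413,143),(480,130)],.072);print("lip",L.tolist(),an(L[1],L[0])-90, L.mean(0))
print("lip-at-post",f([(409,108),(476,98)],.072).tolist())
T=f([(182,262),(245,237),(272,392),(207,392)],.012);print("H rim",T.tolist())
print("H end",f([(272,390),(207,392)],.012).tolist(),"top",f([(134,263),(222,237)],.07).tolist())
print("L",f([(608,402),(541,402)],.012).tolist(),"floor",f([(560,271),(617,271)],.004).tolist(),"top",f([(555,246),(640,254)],.03).tolist())
E
```

```text
block 0.056 [[549.2, -72.9], [551.1, -101.7], [442.0, -105.0], [440.5, -75.4]] [495.7  -88.75] 1.3175179478039676 1.732524669988757 108.72874504931991
block 0.062 [[549.7, -73.6], [551.5, -101.9], [444.5, -105.2], [443.0, -76.0]] [497.175 -89.175] 1.2885350288097683 1.7665061537609594 106.7269881520134
block 0.068 [[550.1, -74.3], [551.9, -102.1], [446.9, -105.3], [445.4, -76.7]] [498.575 -89.6  ] 1.3131403409175086 1.7456167818137163 104.72750355088203
post [[590.1, -99.8], [603.2, -164.6], [632.4, -161.3], [620.0, -94.1]] 11.428909003276061
lip [[573.9, -116.3], [581.1, -155.0]] 10.539183728628288 [ 577.5  -135.65]
lip-at-post [[593.0, -113.9], [598.3, -152.0]]
H rim [[488.8, 54.4], [507.6, 5.7], [381.2, -4.7], [381.1, 47.9]]
H end [[383.0, -4.8], [381.1, 47.9]] top [[501.6, 58.5], [518.1, 1.4]]
L [[372.7, -276.9], [372.6, -222.5]] floor [[480.1, -230.5], [480.2, -274.1]] top [[504.7, -217.1], [499.1, -277.5]]
```

The wrist view shows the block top at (343–395,180–345), the post top at (373–500,30–113), and the lip front edge at (413,143)–(480,130), turned about 11°. The tall tray is on the left at (222,315) and the low one on the right at (585,315). Grasping about 18 mm behind the block centre, high on the base.

step_arm(
  moves=[
    {"rx": 0, "ry": 0, "rz": -1.5, "dx": -11, "dy": -11, "dz": 30, "gripper": 1},
    {"rx": 0, "ry": 0, "rz": 0, "dx": -11, "dy": -10.5, "dz": 35, "gripper": 1},
    {"rx": 0, "ry": 0, "rz": 0, "dx": 0, "dy": 0, "dz": 40, "gripper": 1},
    {"rx": 0, "ry": 0, "rz": 0, "dx": 0, "dy": 0, "dz": 35, "gripper": 1},
    {"rx": 0, "ry": 0, "rz": 0, "dx": 0, "dy": 0, "dz": 25, "gripper": 1},
    {"rx": 0, "ry": 0, "rz": 0, "dx": 0, "dy": 0, "dz": 15, "gripper": 1},
    {"rx": 0, "ry": 0, "rz": 0, "dx": 0, "dy": 0, "dz": 7, "gripper": 1},
    {"rx": 0, "ry": 0, "rz": 0, "dx": 0, "dy": 0, "dz": 0, "gripper": 1},
    {"rx": 0, "ry": 0, "rz": 0, "dx": 0, "dy": 0, "dz": 0, "gripper": -1},
    {"rx": 0, "ry": 0, "rz": 0, "dx": 0, "dy": 0, "dz": 0, "gripper": -1},
    {"rx": 0, "ry": 0, "rz": 0, "dx": 0, "dy": 0, "dz": 0, "gripper": -1},
    {"rx": 0, "ry": 0, "rz": 0, "dx": 0, "dy": 0, "dz": 0, "gripper": -1},
    {"rx": 0, "ry": 0, "rz": 0, "dx": 0, "dy": 0, "dz": 0, "gripper": -1},
    {"rx": 0, "ry": 0, "rz": 0, "dx": 0, "dy": 0, "dz": 0, "gripper": -1},
  ],
  grip_force=70,
)

```text
clock: 4.5
tcp_pos: [0.4782, -0.0888, 0.0349]
orientation: [3.141, 0.041, 0.001]
contact_force: [-1.9, 1.3, 6.5]
grip_width: 0.027
gripper_force: 68.5
```

```bash
python3 - <<'E'
from h import *
o=r.get_obs(); print({k:np.round(o[k],3) for k in("clock","tcp_pos","orientation","joints","contact_force","grip_width","gripper_force")}, r.tcp_to_tips)
import pickle
c=cam("wrist");im=r.grab_frame("wrist");pickle.dump(c,open("w2.pkl","wb"))
cv2.imwrite("pics/w2.png",im);cv2.imwrite("pics/w2b.png",cv2.resize(im,(800,600),interpolation=cv2.INTER_CUBIC))
E
```

```text
{'clock': np.float64(4.5), 'tcp_pos': array([ 0.478, -0.089,  0.035]), 'orientation': array([3.141e+00, 4.100e-02, 1.000e-03]), 'joints': array([ 0.212,  0.447, -0.19 ,  2.13 ,  0.15 ,  0.576, -1.63 ]), 'contact_force': array([-1.93 ,  1.345,  6.463]), 'grip_width': np.float64(0.027), 'gripper_force': np.float64(68.471)} 0.022
```

View pics/w2b.png

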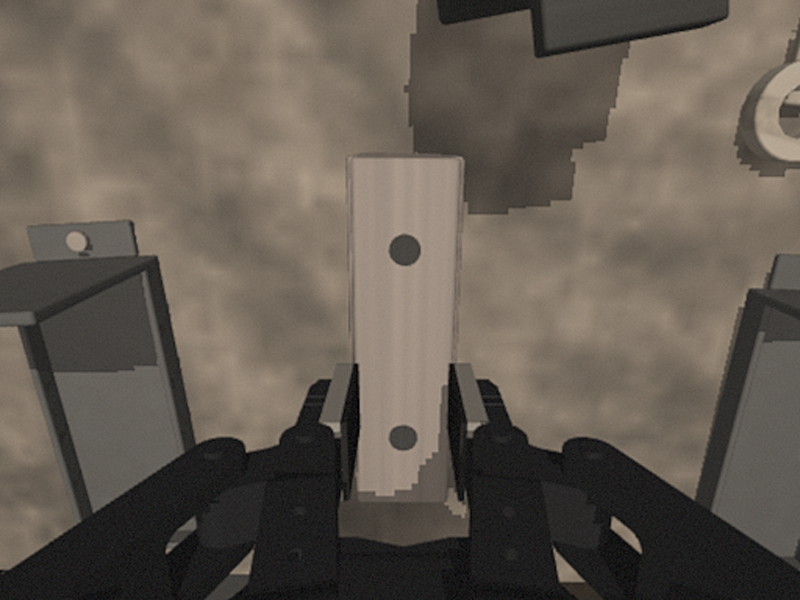

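```bash
python3 - <<'E'
from h import *
import pickle
c=pickle.load(open("w2.pkl","rb"))
f=lambda pts,z:np.array([px2w("",u*.64,v*.64,z,c)[:2]*1000 for u,v in pts]).round(1)
for z in(.054,.058,.062,.066,.07):
    p=f([(352,158),(460,158),(352,500),(448,500),(404,249),(403,437)],z);print(z,p.tolist(),"len",p[0,0]-p[2,0],"w",p[0,1]-p[1,1],p[2,1]-p[3,1])
p=f([(348,158),(463,158)],.036);print(p)
for z in(-.022,-.003,.02,.05):
    T=r.get_obs()['tcp_pos']; print(z,[ (w2px("",T+np.array([0,s*.0135,z]),c)/.64).round() for s in(1,-1)],[ (w2px("",T+np.array([0,s*.018,z]),c)/.64).round() for s in(1,-1)])
E
```

```text
0.054 [[548.3, -73.4], [549.1, -102.1], [440.2, -73.2], [441.1, -104.6], [524.2, -87.9], [464.2, -89.2]] len 108.09999999999997 w 28.69999999999999 31.39999999999999
0.058 [[548.5, -73.8], [549.2, -101.6], [443.4, -73.6], [444.3, -104.1], [525.0, -87.9], [466.8, -89.2]] len 105.10000000000002 w 27.799999999999997 30.5
0.062 [[548.6, -74.2], [549.3, -101.2], [446.7, -74.0], [447.6, -103.6], [525.8, -87.9], [469.3, -89.1]] len 101.90000000000003 w 27.0 29.599999999999994
0.066 [[548.7, -74.6], [549.4, -100.8], [449.9, -74.4], [450.8, -103.1], [526.6, -87.8], [471.9, -89.1]] len 98.80000000000007 w 26.200000000000003 28.69999999999999
0.07 [[548.8, -75.0], [549.5, -100.4], [453.2, -74.8], [454.0, -102.6], [527.4, -87.8], [474.4, -89.0]] len 95.59999999999997 w 25.400000000000006 27.799999999999997
[[ 547.8  -70.4]
 [ 548.7 -104.9]]
-0.022 [array([368., 344.]), array([438., 346.])] [array([356., 344.]), array([450., 347.])]
-0.003 [array([364., 365.]), array([442., 367.])] [array([351., 365.]), array([455., 368.])]
0.02 [array([358., 397.]), array([447., 399.])] [array([343., 397.]), array([462., 400.])]
0.05 [array([348., 456.]), array([457., 459.])] [array([329., 455.]), array([475., 459.])]
```

step_arm(
  moves=[
    {"rx": 0, "ry": 0, "rz": 0, "dx": 0, "dy": 0, "dz": 0, "gripper": -1},
    {"rx": 0, "ry": 0, "rz": 0, "dx": 0, "dy": 0, "dz": 0, "gripper": -1},
    {"rx": 0, "ry": 0, "rz": 0, "dx": 0, "dy": 0, "dz": 0, "gripper": -1},
  ],
  grip_force=20,
)

```text
clock: 4.92
tcp_pos: [0.4783, -0.0887, 0.0349]
orientation: [3.141, 0.041, 0.001]
contact_force: [-1.7, 0.3, 6.4]
grip_width: 0.0267
gripper_force: 68.5
```

step_arm(
  moves=[
    {"rx": 0, "ry": 0, "rz": 0, "dx": 0, "dy": 0, "dz": 0, "gripper": 0.2},
    {"rx": 0, "ry": 0, "rz": 0, "dx": 0, "dy": 0, "dz": 0, "gripper": 0.2},
    {"rx": 0, "ry": 0, "rz": 0, "dx": 0, "dy": 0, "dz": 3, "gripper": 0.2},
    {"rx": 0, "ry": 0, "rz": 0, "dx": 0, "dy": 0, "dz": 3, "gripper": 0.2},
    {"rx": 0, "ry": 0, "rz": 0, "dx": 0, "dy": 0, "dz": 0, "gripper": 0.2},
  ],
)

```text
clock: 5.55
tcp_pos: [0.4776, -0.0889, 0.0278]
orientation: [-3.141, -0.041, 0.001]
contact_force: [-0.4, -0.4, -0.2]
grip_width: 0.0514
gripper_force: 0.0
```

step_arm(
  moves=[
    {"rx": 0, "ry": 0, "rz": 0, "dx": 0, "dy": 0, "dz": 0, "gripper": -1},
    {"rx": 0, "ry": 0, "rz": 0, "dx": 0, "dy": 0, "dz": 0, "gripper": -1},
    {"rx": 0, "ry": 0, "rz": 0, "dx": 0, "dy": 0, "dz": 0, "gripper": -1},
    {"rx": 0, "ry": 0, "rz": 0, "dx": 0, "dy": 0, "dz": 0, "gripper": -1},
  ],
)

```text
clock: 6.05
tcp_pos: [0.4779, -0.0888, 0.0283]
orientation: [-3.141, -0.041, -0.0]
contact_force: [-1.0, 1.5, 1.0]
grip_width: 0.0292
gripper_force: 21.9
```

step_arm(
  moves=[
    {"rx": 0, "ry": 0, "rz": 0, "dx": 0, "dy": 0, "dz": 0, "gripper": 0.2},
    {"rx": 0, "ry": 0, "rz": 0, "dx": 0, "dy": 0, "dz": 0, "gripper": 0.2},
    {"rx": 0, "ry": 0, "rz": 0, "dx": 0, "dy": 0, "dz": 3, "gripper": 0.2},
    {"rx": 0, "ry": 0, "rz": 0, "dx": 0, "dy": 0, "dz": 3, "gripper": 0.2},
    {"rx": 0, "ry": 0, "rz": 0, "dx": 0, "dy": 0, "dz": 0, "gripper": 0.2},
    {"rx": 0, "ry": 0, "rz": 0, "dx": 0, "dy": 0, "dz": 0, "gripper": -1},
    {"rx": 0, "ry": 0, "rz": 0, "dx": 0, "dy": 0, "dz": 0, "gripper": -1},
    {"rx": 0, "ry": 0, "rz": 0, "dx": 0, "dy": 0, "dz": 0, "gripper": -1},
    {"rx": 0, "ry": 0, "rz": 0, "dx": 0, "dy": 0, "dz": 0, "gripper": -1},
  ],
)

```text
clock: 7.18
tcp_pos: [0.4779, -0.0888, 0.0222]
orientation: [-3.141, -0.041, -0.0]
contact_force: [-0.7, 0.7, 1.2]
grip_width: 0.0297
gripper_force: 21.9
```

```bash
python3 - <<'E'
from h import *
a=r.grab_frame("side");b=r.grab_frame("scene");cv2.imwrite("pics/s3.png",a);cv2.imwrite("pics/sc3.png",b)
u,v=w2px("side",[.478,-.089,.03]).astype(int);p,q=w2px("scene",[.478,-.089,.03]).astype(int)
A=a[v-55:v+35,u-50:u+50];B=b[q-55:q+35,p-50:p+50]
cv2.imwrite("pics/c3.png",cv2.resize(np.vstack([np.hstack([A,B])]),None,fx=4,fy=4,interpolation=cv2.INTER_CUBIC))
E
```

```text
(no output)
```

View pics/c3.png

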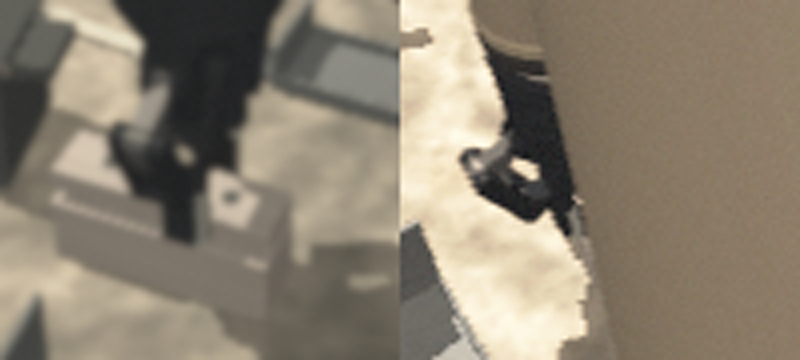

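```bash
python3 - <<'E'
from h import *
u,v=w2px("side",[.478,-.089,.03]).astype(int)
for y in(-.074,-.071,-.065):
  for z in(0,.01,.02,.03,.036,.04,.05): print(y,z,((w2px("side",[.478,y,z])-[u-50,v-55])*4).round())
print(r.tcp_to_tips, r.get_obs()['tcp_pos'])
for x in(.441,.551): print([((w2px("side",[x,-.071,z])-[u-50,v-55])*4).round() for z in(0,.036)],[((w2px("side",[x,-.074,z])-[u-50,v-55])*4).round() for z in(.041,.055,.062)])
E
```

```text
-0.074 0 [189. 290.]
-0.074 0.01 [189. 275.]
-0.074 0.02 [188. 260.]
-0.074 0.03 [188. 245.]
-0.074 0.036 [188. 236.]
-0.074 0.04 [187. 229.]
-0.074 0.05 [187. 214.]
-0.071 0 [186. 295.]
-0.071 0.01 [186. 280.]
-0.071 0.02 [185. 265.]
-0.071 0.03 [185. 249.]
-0.071 0.036 [185. 240.]
-0.071 0.04 [185. 234.]
-0.071 0.05 [184. 218.]
-0.065 0 [181. 304.]
-0.065 0.01 [180. 289.]
-0.065 0.02 [180. 274.]
-0.065 0.03 [179. 258.]
-0.065 0.036 [179. 249.]
-0.065 0.04 [179. 243.]
-0.065 0.05 [178. 227.]
0.022 [ 0.47796866 -0.08884209  0.02229079]
[array([258., 320.]), array([259., 265.])] [array([262., 252.]), array([262., 230.]), array([262., 219.])]
[array([ 51., 248.]), array([ 46., 194.])] [array([ 48., 182.]), array([ 46., 160.]), array([ 45., 149.])]
```

```bash
python3 - <<'E'
from h import *
import pickle
c=pickle.load(open("w1.pkl","rb"));T=np.array([.4996,-.1108,.2208])
for dx in(0,.011):
  for dz in(-.022,-.009,0,.005,.01,.02,.03): print(dx,dz,[(w2px("",T+np.array([dx,s*.0427,dz]),c)/.64).round() for s in(1,-1)])
E
```

```text
0 -0.022 [array([292., 345.]), array([514., 345.])]
0 -0.009 [array([284., 359.]), array([522., 359.])]
0 0 [array([278., 370.]), array([528., 370.])]
0 0.005 [array([274., 376.]), array([531., 377.])]
0 0.01 [array([271., 383.]), array([535., 384.])]
0 0.02 [array([262., 398.]), array([543., 399.])]
0 0.03 [array([253., 415.]), array([552., 416.])]
0.011 -0.022 [array([290., 318.]), array([516., 318.])]
0.011 -0.009 [array([282., 330.]), array([524., 331.])]
0.011 0 [array([276., 340.]), array([530., 340.])]
0.011 0.005 [array([272., 346.]), array([534., 346.])]
0.011 0.01 [array([268., 352.]), array([538., 352.])]
0.011 0.02 [array([259., 365.]), array([546., 366.])]
0.011 0.03 [array([249., 380.]), array([556., 381.])]
```

The side crop shows the fingertips at (180,240), level with the base top at about z = 0.04. So the fingers are on the bar, and the real tips are about 40 mm higher than the stated TCP-to-tip offset suggests. The w1 picture gives the same offset. I'll open, go lower with force checks, and regrip on the base.

step_arm(
  moves=[
    {"rx": 0, "ry": 0, "rz": 0, "dx": 0, "dy": 0, "dz": 0, "gripper": 0.8},
    {"rx": 0, "ry": 0, "rz": 0, "dx": 0, "dy": 0, "dz": 0, "gripper": 0.8},
    {"rx": 0, "ry": 0, "rz": 0, "dx": 0, "dy": 0, "dz": 0, "gripper": 0.8},
    {"rx": 0, "ry": 0, "rz": 0, "dx": 0, "dy": 0, "dz": 5, "gripper": 0.8},
    {"rx": 0, "ry": 0, "rz": 0, "dx": 0, "dy": 0, "dz": 5, "gripper": 0.8},
    {"rx": 0, "ry": 0, "rz": 0, "dx": 0, "dy": 0, "dz": 4, "gripper": 0.8},
    {"rx": 0, "ry": 0, "rz": 0, "dx": 0, "dy": 0, "dz": 0, "gripper": 0.8},
  ],
)

```text
clock: 8.15
tcp_pos: [0.4776, -0.0889, 0.0077]
orientation: [-3.141, -0.042, 0.001]
contact_force: [-0.4, 0.6, -0.2]
grip_width: 0.0768
gripper_force: 0.0
```

```bash
python3 - <<'E'
from h import *
import pickle
o=r.get_obs();T=o['tcp_pos'];print(T,o['joints'].round(3),o['grip_width'],o['contact_force'])
c=cam("wrist");im=r.grab_frame("wrist");pickle.dump(c,open("w4.pkl","wb"));cv2.imwrite("pics/w4.png",im)
a=r.grab_frame("side");cv2.imwrite("pics/s4.png",a)
u,v=w2px("side",[.478,-.089,.03]).astype(int)
A=cv2.resize(a[v-55:v+35,u-50:u+50],(400,360),interpolation=cv2.INTER_CUBIC)
B=cv2.resize(im[190:384],(400,152))
cv2.imwrite("pics/c4.png",np.vstack([A,B]))
h=o['grip_width']/2
for dz in(0,.01,.02,.03,.04): print(dz,[((w2px("",T+np.array([dx,h,dz]),c)-[0,190])*[400/512,152/194]).round() for dx in(.011,-.011)],"side",((w2px("side",T+[0,h,dz])-[u-50,v-55])*4).round())
E
```

```text
[ 0.47757855 -0.08889569  0.00773513] [ 0.2    0.497 -0.176  2.141  0.169  0.517 -1.646] 0.07677656343064884 [-0.39618884  0.60637691 -0.16834574]
0 [array([145.,  20.]), array([146.,  50.])] side [167. 314.]
0.01 [array([141.,  26.]), array([143.,  57.])] side [167. 299.]
0.02 [array([137.,  33.]), array([139.,  65.])] side [166. 284.]
0.03 [array([133.,  40.]), array([135.,  75.])] side [166. 268.]
0.04 [array([128.,  49.]), array([130.,  85.])] side [165. 252.]
```

View pics/c4.png

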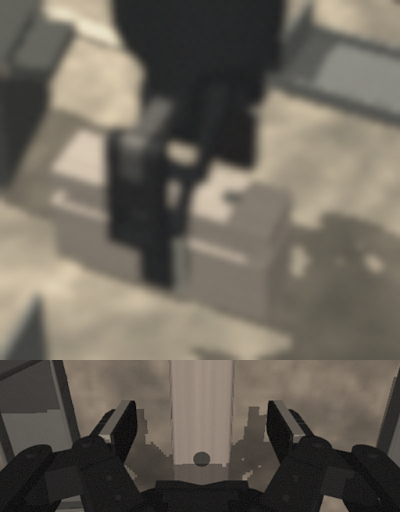

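step_arm(
  moves=[
    {"rx": 0, "ry": 0, "rz": 0, "dx": 0, "dy": 0, "dz": 5, "gripper": 0.8},
    {"rx": 0, "ry": 0, "rz": 0, "dx": 0, "dy": 0, "dz": 5, "gripper": 0.8},
    {"rx": 0, "ry": 0, "rz": 0, "dx": 0, "dy": 0, "dz": 5, "gripper": 0.8},
    {"rx": 0, "ry": 0, "rz": 0, "dx": 0, "dy": 0, "dz": 0, "gripper": 0.8},
    {"rx": 0, "ry": 0, "rz": 0, "dx": 0, "dy": 0, "dz": 0, "gripper": -1},
    {"rx": 0, "ry": 0, "rz": 0, "dx": 0, "dy": 0, "dz": 0, "gripper": -1},
    {"rx": 0, "ry": 0, "rz": 0, "dx": 0, "dy": 0, "dz": 0, "gripper": -1},
    {"rx": 0, "ry": 0, "rz": 0, "dx": 0, "dy": 0, "dz": 0, "gripper": -1},
    {"rx": 0, "ry": 0, "rz": 0, "dx": 0, "dy": 0, "dz": 0, "gripper": -1},
    {"rx": 0, "ry": 0, "rz": 0, "dx": 0, "dy": 0, "dz": 0, "gripper": -1},
  ],
  grip_force=60,
)

```text
clock: 9.5
tcp_pos: [0.4781, -0.0889, -0.0064]
orientation: [3.141, 0.041, 0.001]
contact_force: [-1.1, 0.3, 6.2]
grip_width: 0.0349
gripper_force: 60.8
```

step_arm(
  moves=[
    {"rx": 0, "ry": 0, "rz": 0, "dx": 0, "dy": 0, "dz": -5, "gripper": -1},
    {"rx": 0, "ry": 0, "rz": 0, "dx": 0, "dy": 0, "dz": -5, "gripper": -1},
    {"rx": 0, "ry": 0, "rz": 0, "dx": 0, "dy": 0, "dz": -5, "gripper": -1},
    {"rx": 0, "ry": 0, "rz": -4.75, "dx": 0, "dy": 0, "dz": 0, "gripper": -1},
    {"rx": 0, "ry": 0, "rz": -4.75, "dx": 0, "dy": 0, "dz": 0, "gripper": -1},
    {"rx": 0, "ry": 0, "rz": 0, "dx": -2, "dy": 16.3, "dz": 0, "gripper": -1},
    {"rx": 0, "ry": 0, "rz": 0, "dx": -2, "dy": 16.3, "dz": 0, "gripper": -1},
    {"rx": 0, "ry": 0, "rz": 0, "dx": -2, "dy": 16.3, "dz": 0, "gripper": -1},
    {"rx": 0, "ry": 0, "rz": 0, "dx": -1.9, "dy": 16.2, "dz": 0, "gripper": -1},
    {"rx": 0, "ry": 0, "rz": 0, "dx": 0, "dy": 0, "dz": 0, "gripper": -1},
    {"rx": 0, "ry": 0, "rz": 0, "dx": 0, "dy": 0, "dz": 0, "gripper": -1},
  ],
)

```text
clock: 10.88
tcp_pos: [0.4825, -0.154, 0.0081]
orientation: [-3.127, -0.301, 0.0]
contact_force: [-0.8, -0.7, -6.5]
grip_width: 0.0348
gripper_force: 60.8
```

```bash
python3 - <<'E'
from h import *
import pickle
o=r.get_obs();T=o['tcp_pos'];print(T,o['orientation'],o['joints'].round(3),o['grip_width'],o['contact_force'])
c=cam("wrist");im=r.grab_frame("wrist");pickle.dump(c,open("w5.pkl","wb"));cv2.imwrite("pics/w5.png",im)
cv2.imwrite("pics/w5b.png",cv2.resize(im,(800,600),interpolation=cv2.INTER_CUBIC))
E
```

```text
[ 0.48254853 -0.1539622   0.00812635] [-3.12657419e+00 -3.01353189e-01  1.34900381e-04] [ 0.364  0.522 -0.22   2.091  0.209  0.549 -1.385] 0.03483635446540508 [-0.79016843 -0.70866693 -6.52901729]
```

View pics/w5b.png

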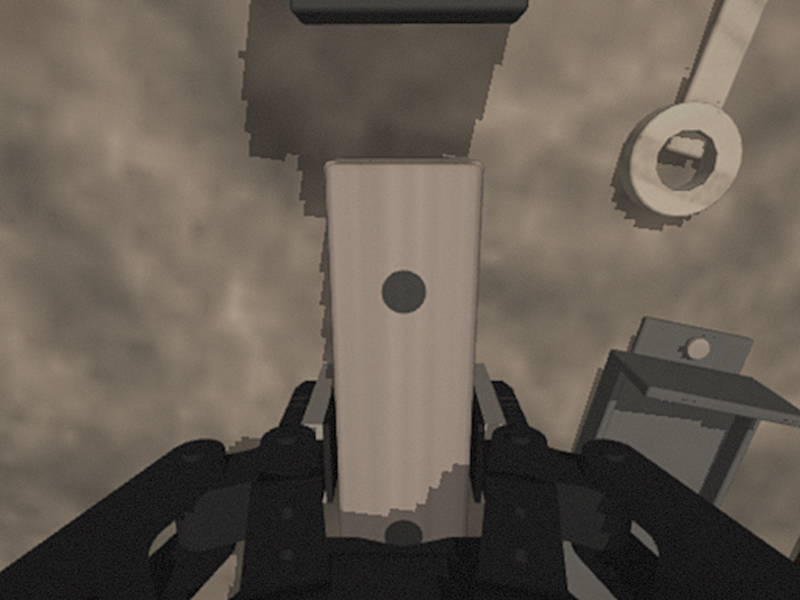

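The view shows the lip front edge level at (297–526,22), centre u≈411, and the block bar at u 327–482, centre 404. So it is square to the gauge and about 1.2 mm to the left. I'll shift, set it down and slide in.

step_arm(
  moves=[
    {"rx": 0, "ry": 0, "rz": 0, "dx": 0, "dy": 1.2, "dz": 5, "gripper": -1},
    {"rx": 0, "ry": 0, "rz": 0, "dx": 0, "dy": 0, "dz": 5, "gripper": -1},
    {"rx": 0, "ry": 0, "rz": 0, "dx": 0, "dy": 0, "dz": 3, "gripper": -1},
    {"rx": 0, "ry": 0, "rz": 0, "dx": 0, "dy": 0, "dz": 1, "gripper": -1},
    {"rx": 0, "ry": 0, "rz": 0, "dx": 0, "dy": 0, "dz": 0.7, "gripper": -1},
    {"rx": 0, "ry": 0, "rz": 0, "dx": 0, "dy": 0, "dz": 0, "gripper": -1},
  ],
)

```text
clock: 11.68
tcp_pos: [0.4829, -0.1555, -0.0064]
orientation: [3.127, 0.302, 0.0]
contact_force: [-0.9, 0.1, -4.7]
grip_width: 0.0353
gripper_force: 61.1
```

step_arm(
  moves=[
    {"rx": 0, "ry": 0, "rz": 0, "dx": 4, "dy": 0, "dz": 0, "gripper": -1},
    {"rx": 0, "ry": 0, "rz": 0, "dx": 4, "dy": 0, "dz": 0, "gripper": -1},
    {"rx": 0, "ry": 0, "rz": 0, "dx": 4, "dy": 0, "dz": 0, "gripper": -1},
    {"rx": 0, "ry": 0, "rz": 0, "dx": 3, "dy": 0, "dz": 0, "gripper": -1},
    {"rx": 0, "ry": 0, "rz": 0, "dx": 0, "dy": 0, "dz": 0, "gripper": -1},
  ],
)

```text
clock: 12.3
tcp_pos: [0.498, -0.1527, -0.0064]
orientation: [3.127, 0.301, 0.001]
contact_force: [-1.4, -0.7, -1.4]
grip_width: 0.035
gripper_force: 61.4
```

step_arm(
  moves=[
    {"rx": 0, "ry": 0, "rz": 0, "dx": 0, "dy": 0, "dz": 0.5, "gripper": -1},
    {"rx": 0, "ry": 0, "rz": 0, "dx": 0, "dy": 0, "dz": 0, "gripper": -1},
    {"rx": 0, "ry": 0, "rz": 0, "dx": 1, "dy": 0, "dz": 0, "gripper": -1},
    {"rx": 0, "ry": 0, "rz": 0, "dx": 1, "dy": 0, "dz": 0, "gripper": -1},
  ],
)

```text
clock: 12.8
tcp_pos: [0.4979, -0.1528, -0.0064]
orientation: [3.127, 0.301, -0.005]
contact_force: [-10.5, -1.1, 14.6]
grip_width: 0.0351
gripper_force: 63.3
```

step_arm(
  moves=[
    {"rx": 0, "ry": 0, "rz": 0, "dx": 0, "dy": 0, "dz": -0.3, "gripper": -1},
    {"rx": 0, "ry": 0, "rz": 0, "dx": 0, "dy": 0, "dz": 0, "gripper": -1},
    {"rx": 0, "ry": 0, "rz": 0, "dx": 0, "dy": 0, "dz": 0, "gripper": -1},
  ],
)

```text
clock: 13.18
tcp_pos: [0.498, -0.1527, -0.0064]
orientation: [3.127, 0.301, -0.004]
contact_force: [-8.1, -0.3, 7.8]
grip_width: 0.035
gripper_force: 62.5
```

```bash
python3 - <<'E'
from h import *
import pickle
c=cam("wrist");im=r.grab_frame("wrist");pickle.dump(c,open("w6.pkl","wb"));cv2.imwrite("pics/w6.png",im)
g=im.max(2)
# column profile along block centre line, and lip
for u in(230,258,285): print(u,[int(x) for x in g[0:130:2,u]])
a=r.grab_frame("side");cv2.imwrite("pics/s6.png",a)
E
```

```text
230 [71, 72, 75, 76, 79, 74, 73, 75, 78, 73, 73, 73, 72, 76, 74, 74, 75, 74, 74, 74, 73, 71, 71, 69, 70, 75, 71, 73, 69, 70, 67, 70, 62, 47, 33, 70, 89, 88, 87, 87, 88, 90, 88, 91, 90, 89, 90, 90, 91, 92, 73, 64, 62, 83, 117, 137, 148, 158, 151, 152, 155, 152, 152, 155, 153]
258 [72, 74, 77, 74, 77, 78, 78, 78, 73, 75, 75, 74, 70, 73, 72, 78, 75, 74, 72, 73, 72, 74, 72, 70, 72, 78, 75, 73, 73, 70, 72, 68, 63, 49, 34, 84, 93, 99, 94, 92, 90, 93, 86, 88, 83, 81, 81, 84, 81, 82, 69, 63, 65, 87, 95, 95, 161, 156, 156, 157, 156, 154, 155, 156, 155]
285 [72, 73, 73, 74, 74, 75, 73, 76, 72, 75, 76, 72, 76, 74, 77, 73, 73, 72, 70, 76, 71, 72, 73, 67, 75, 73, 74, 70, 71, 70, 68, 68, 62, 45, 27, 84, 90, 88, 90, 89, 98, 93, 92, 91, 89, 91, 89, 93, 89, 93, 79, 67, 68, 86, 158, 162, 161, 157, 157, 159, 158, 154, 159, 158, 158]
```

```bash
python3 - <<'E'
from h import *
import pickle
c=pickle.load(open("w6.pkl","rb"));d=np.array([np.cos(np.radians(11)),np.sin(np.radians(11))])
f=lambda u,v,z:px2w("",u,v,z,c)[:2]*1000@d
print("lip bottom",f(258,69,.062),"top",f(258,66,.072));print([(z,f(258,105,z).round(1)) for z in(.054,.06,.066)])
E
```

```text
lip bottom 539.7721995210863 top 539.8071060299108
[(0.054, np.float64(530.4)), (0.06, np.float64(530.7)), (0.066, np.float64(530.9))]
```

step_arm(
  moves=[
    {"rx": 0, "ry": 0, "rz": 0, "dx": 0, "dy": 0, "dz": -0.3, "gripper": -1},
    {"rx": 0, "ry": 0, "rz": 0, "dx": 1, "dy": 0, "dz": 0, "gripper": -1},
    {"rx": 0, "ry": 0, "rz": 0, "dx": 1, "dy": 0, "dz": 0, "gripper": -1},
    {"rx": 0, "ry": 0, "rz": 0, "dx": 0, "dy": 0, "dz": 0, "gripper": -1},
  ],
)

```text
clock: 13.78
tcp_pos: [0.5013, -0.152, -0.0064]
orientation: [3.127, 0.301, -0.001]
contact_force: [-4.1, -1.4, 2.0]
grip_width: 0.0352
gripper_force: 61.8
```

step_arm(
  moves=[
    {"rx": 0, "ry": 0, "rz": 0, "dx": 1, "dy": 0, "dz": 0, "gripper": -1},
    {"rx": 0, "ry": 0, "rz": 0, "dx": 1, "dy": 0, "dz": 0, "gripper": -1},
    {"rx": 0, "ry": 0, "rz": 0, "dx": 1, "dy": 0, "dz": 0, "gripper": -1},
    {"rx": 0, "ry": 0, "rz": 0, "dx": 1, "dy": 0, "dz": 0, "gripper": -1},
  ],
)

```text
clock: 14.28
tcp_pos: [0.505, -0.1513, -0.0064]
orientation: [3.127, 0.301, -0.002]
contact_force: [-6.1, -1.0, 2.9]
grip_width: 0.035
gripper_force: 61.9
```

step_arm(
  moves=[
    {"rx": 0, "ry": 0, "rz": 0, "dx": 1, "dy": 0, "dz": 0, "gripper": -1},
    {"rx": 0, "ry": 0, "rz": 0, "dx": 1, "dy": 0, "dz": 0, "gripper": -1},
    {"rx": 0, "ry": 0, "rz": 0, "dx": 1, "dy": 0, "dz": 0, "gripper": -1},
  ],
)

```text
clock: 14.65
tcp_pos: [0.5079, -0.1507, -0.0064]
orientation: [3.127, 0.301, -0.001]
contact_force: [-5.2, -1.7, 3.5]
grip_width: 0.0353
gripper_force: 61.9
```

step_arm(
  moves=[
    {"rx": 0, "ry": 0, "rz": 0, "dx": 1, "dy": 0, "dz": 0, "gripper": -1},
    {"rx": 0, "ry": 0, "rz": 0, "dx": 1, "dy": 0, "dz": 0, "gripper": -1},
  ],
)

```text
clock: 14.9
tcp_pos: [0.5099, -0.1503, -0.0064]
orientation: [3.127, 0.301, -0.001]
contact_force: [-5.4, -1.2, 2.3]
grip_width: 0.0351
gripper_force: 61.9
```

step_arm(
  moves=[
    {"rx": 0, "ry": 0, "rz": 0, "dx": 1, "dy": 0, "dz": 0, "gripper": -1},
    {"rx": 0, "ry": 0, "rz": 0, "dx": 1, "dy": 0, "dz": 0, "gripper": -1},
    {"rx": 0, "ry": 0, "rz": 0, "dx": 1, "dy": 0, "dz": 0, "gripper": -1},
  ],
)

```text
clock: 15.28
tcp_pos: [0.5129, -0.1498, -0.0064]
orientation: [3.127, 0.301, -0.001]
contact_force: [-5.7, -1.9, 4.1]
grip_width: 0.0352
gripper_force: 61.9
```

step_arm(
  moves=[
    {"rx": 0, "ry": 0, "rz": 0, "dx": 1, "dy": 0, "dz": 0, "gripper": -1},
    {"rx": 0, "ry": 0, "rz": 0, "dx": 1, "dy": 0, "dz": 0, "gripper": -1},
    {"rx": 0, "ry": 0, "rz": 0, "dx": 1, "dy": 0, "dz": 0, "gripper": -1},
    {"rx": 0, "ry": 0, "rz": 0, "dx": 1, "dy": 0, "dz": 0, "gripper": -1},
  ],
)

```text
clock: 15.78
tcp_pos: [0.5167, -0.149, -0.0064]
orientation: [3.127, 0.301, -0.002]
contact_force: [-6.0, -2.3, 2.7]
grip_width: 0.035
gripper_force: 61.9
```

step_arm(
  moves=[
    {"rx": 0, "ry": 0, "rz": 0, "dx": 1, "dy": 0, "dz": 0, "gripper": -1},
    {"rx": 0, "ry": 0, "rz": 0, "dx": 1, "dy": 0, "dz": 0, "gripper": -1},
    {"rx": 0, "ry": 0, "rz": 0, "dx": 1, "dy": 0, "dz": 0, "gripper": -1},
  ],
)

```text
clock: 16.15
tcp_pos: [0.5197, -0.1485, -0.0064]
orientation: [3.127, 0.301, -0.002]
contact_force: [-5.5, -1.8, 2.3]
grip_width: 0.0354
gripper_force: 61.9
```

step_arm(
  moves=[
    {"rx": 0, "ry": 0, "rz": 0, "dx": 1, "dy": 0, "dz": 0, "gripper": -1},
    {"rx": 0, "ry": 0, "rz": 0, "dx": 1, "dy": 0, "dz": 0, "gripper": -1},
    {"rx": 0, "ry": 0, "rz": 0, "dx": 1, "dy": 0, "dz": 0, "gripper": -1},
    {"rx": 0, "ry": 0, "rz": 0, "dx": 1, "dy": 0, "dz": 0, "gripper": -1},
    {"rx": 0, "ry": 0, "rz": 0, "dx": 1, "dy": 0, "dz": 0, "gripper": -1},
  ],
)

```text
clock: 16.77
tcp_pos: [0.5246, -0.1475, -0.0064]
orientation: [3.127, 0.301, -0.001]
contact_force: [-5.6, -1.6, 2.8]
grip_width: 0.0353
gripper_force: 61.9
```

step_arm(
  moves=[
    {"rx": 0, "ry": 0, "rz": 0, "dx": 1, "dy": 0, "dz": 0, "gripper": -1},
    {"rx": 0, "ry": 0, "rz": 0, "dx": 1, "dy": 0, "dz": 0, "gripper": -1},
  ],
)

```text
clock: 17.02
tcp_pos: [0.5266, -0.1471, -0.0064]
orientation: [3.127, 0.301, -0.001]
contact_force: [-6.1, -1.6, 3.5]
grip_width: 0.0354
gripper_force: 61.9
```

step_arm(
  moves=[
    {"rx": 0, "ry": 0, "rz": 0, "dx": 1, "dy": 0, "dz": 0, "gripper": -1},
    {"rx": 0, "ry": 0, "rz": 0, "dx": 1, "dy": 0, "dz": 0, "gripper": -1},
  ],
)

```text
clock: 17.27
tcp_pos: [0.5285, -0.1468, -0.0064]
orientation: [3.127, 0.301, -0.002]
contact_force: [-5.3, -0.8, 3.1]
grip_width: 0.035
gripper_force: 61.9
```

step_arm(
  moves=[
    {"rx": 0, "ry": 0, "rz": 0, "dx": 1, "dy": 0, "dz": 0, "gripper": -1},
    {"rx": 0, "ry": 0, "rz": 0, "dx": 1, "dy": 0, "dz": 0, "gripper": -1},
  ],
)

```text
clock: 17.52
tcp_pos: [0.5284, -0.1468, -0.0064]
orientation: [3.127, 0.301, -0.008]
contact_force: [-13.0, -1.6, 12.0]
grip_width: 0.0348
gripper_force: 63.1
```

step_arm(
  moves=[
    {"rx": 0, "ry": 0, "rz": 0, "dx": 1, "dy": 0, "dz": 0, "gripper": -1},
    {"rx": 0, "ry": 0, "rz": 0, "dx": 0.5, "dy": 0, "dz": 0, "gripper": -1},
  ],
)

```text
clock: 17.77
tcp_pos: [0.5283, -0.1468, -0.0064]
orientation: [3.127, 0.3, -0.012]
contact_force: [-16.8, -2.2, 15.6]
grip_width: 0.035
gripper_force: 63.5
```

The block went 31 mm past the pre-contact look, which is the 9 mm gap plus 22 mm. It passed under the lip and stopped on the post, so it is low and goes in the low-backboard tray. Backing out.

step_arm(
  moves=[
    {"rx": 0, "ry": 0, "rz": 0, "dx": -2.5, "dy": 0, "dz": 0, "gripper": -1},
    {"rx": 0, "ry": 0, "rz": 0, "dx": -3, "dy": 0, "dz": 0, "gripper": -1},
    {"rx": 0, "ry": 0, "rz": 0, "dx": -6, "dy": 0, "dz": 0, "gripper": -1},
    {"rx": 0, "ry": 0, "rz": 0, "dx": -8, "dy": 0, "dz": 0, "gripper": -1},
    {"rx": 0, "ry": 0, "rz": 0, "dx": -10, "dy": 0, "dz": 0, "gripper": -1},
    {"rx": 0, "ry": 0, "rz": 0, "dx": -10, "dy": 0, "dz": 0, "gripper": -1},
    {"rx": 0, "ry": 0, "rz": 0, "dx": -10, "dy": 0, "dz": 0, "gripper": -1},
    {"rx": 0, "ry": 0, "rz": 0, "dx": 0, "dy": 0, "dz": -8, "gripper": -1},
    {"rx": 0, "ry": 0, "rz": 0, "dx": 0, "dy": 0, "dz": -16, "gripper": -1},
    {"rx": 0, "ry": 0, "rz": 0, "dx": 0, "dy": 0, "dz": -18, "gripper": -1},
    {"rx": 0, "ry": 0, "rz": 0, "dx": 0, "dy": 0, "dz": -18, "gripper": -1},
    {"rx": 0, "ry": 0, "rz": 5.5, "dx": 0, "dy": 0, "dz": 0, "gripper": -1},
    {"rx": 0, "ry": 0, "rz": 5.5, "dx": 0, "dy": 0, "dz": 0, "gripper": -1},
    {"rx": 0, "ry": 0, "rz": 0, "dx": 0, "dy": 0, "dz": 0, "gripper": -1},
  ],
)

```text
clock: 19.52
tcp_pos: [0.4844, -0.1552, 0.0546]
orientation: [3.141, 0.002, 0.002]
contact_force: [0.2, -0.1, -6.8]
grip_width: 0.0353
gripper_force: 60.9
```

```bash
python3 - <<'E'
from h import *
import pickle
c=pickle.load(open("w1.pkl","rb"));im=cv2.imread("pics/w1.png").astype(int)
m=((im[...,0]-im[...,2])>-4).astype(np.uint8)
m[:, :335]=0;m[:,418:]=0;m[:135]=0;m[262:]=0
m=cv2.morphologyEx(m,cv2.MORPH_OPEN,np.ones((2,2),np.uint8))
for v in range(140,264,6):
    x=np.flatnonzero(m[v]); 
    if len(x): 
        a=px2w("",x[0]-.5,v,.012,c)*1000;b=px2w("",x[-1]+.5,v,.012,c)*1000
        print(v,x[0],x[-1],len(x),a[:2].round(1),b[:2].round(1),((a+b)/2)[1].round(1),int(im[v,374].max()))
print([int(x) for x in im[140:264,374].max(1)])
E
```

```text
170 355 356 2 [ 486.3 -223.1] [ 486.3 -225.4] -224.2 75
176 397 398 2 [ 479.1 -272.9] [ 479.1 -275.3] -274.1 107
194 352 353 2 [ 456.9 -222.1] [ 456.9 -224.5] -223.3 107
218 391 392 2 [ 426.2 -272.2] [ 426.2 -274.7] -273.4 105
224 349 350 2 [ 418.2 -221.7] [ 418.2 -224.1] -222.9 107
242 347 348 2 [ 393.9 -221.2] [ 393.9 -223.7] -222.4 104
248 356 362 5 [ 385.6 -233.1] [ 385.6 -241.9] -237.5 104
254 362 367 6 [ 377.2 -241.5] [ 377.3 -249. ] -245.2 105
260 355 389 7 [ 368.7 -233.4] [ 368.8 -277.8] -255.6 108
[144, 147, 152, 124, 100, 104, 107, 104, 107, 107, 93, 84, 101, 110, 118, 87, 60, 69, 69, 67, 96, 110, 110, 86, 63, 72, 70, 74, 72, 71, 75, 69, 67, 97, 113, 107, 107, 108, 108, 107, 106, 108, 108, 106, 107, 106, 108, 106, 110, 109, 105, 104, 109, 109, 107, 109, 105, 108, 106, 104, 106, 105, 107, 106, 109, 106, 106, 105, 105, 104, 107, 104, 105, 107, 107, 108, 107, 106, 105, 107, 107, 108, 105, 105, 107, 108, 107, 109, 108, 106, 106, 104, 103, 104, 105, 107, 105, 107, 103, 108, 106, 107, 104, 106, 108, 106, 105, 105, 104, 104, 105, 104, 106, 105, 105, 107, 106, 102, 99, 104, 108, 105, 111, 101]
```

```bash
python3 - <<'E'
from h import *
import pickle
c=pickle.load(open("w1.pkl","rb"));im=cv2.GaussianBlur(cv2.imread("pics/w1.png"),(3,3),0).astype(int)
d=im[...,2]-im[...,0];s=im.max(2)
print(d[200,340:412].tolist());print(s[200,340:412].tolist())
L=[];R=[]
for v in range(178,240,2):
    row=d[v]; x=np.flatnonzero(row[340:412]<10)+340
    # outermost run bounds
    L.append(px2w("",x[0]-.5,v,.012,c)[:2]*1000);R.append(px2w("",x[-1]+.5,v,.012,c)[:2]*1000)
for P in(L,R):
    P=np.array(P);k=np.polyfit(P[:,0]-437,P[:,1],1);res=P[:,1]-np.polyval(k,P[:,0]-437);print(k,res.std())
for u in(355,365,375,383):
    print(u,d[246:266,u].tolist(),s[246:266,u].tolist())
E
```

```text
[22, 23, 23, 23, 23, 23, 24, 24, 21, 14, 6, 4, 8, 9, 10, 10, 10, 11, 11, 11, 11, 11, 11, 11, 11, 11, 11, 11, 11, 12, 11, 10, 11, 10, 10, 10, 11, 10, 10, 10, 11, 11, 11, 11, 11, 11, 10, 11, 10, 11, 10, 8, 5, 4, 6, 8, 12, 18, 22, 24, 23, 23, 22, 21, 22, 21, 21, 21, 21, 22, 21, 22]
[118, 118, 118, 119, 120, 120, 121, 120, 107, 80, 54, 54, 81, 101, 104, 104, 106, 108, 108, 107, 107, 107, 107, 107, 107, 107, 107, 107, 107, 108, 108, 107, 107, 106, 105, 105, 106, 106, 107, 107, 107, 107, 107, 107, 107, 107, 107, 107, 106, 108, 104, 85, 60, 51, 65, 89, 105, 113, 118, 120, 120, 119, 117, 114, 113, 112, 112, 111, 111, 113, 113, 115]
[-1.79217023e-02 -2.20302926e+02] 0.40640239143544654
[-1.95068698e-02 -2.74913848e+02] 0.37751049754900085
355 [5, 3, 3, 1, 1, 1, 1, 1, 2, 4, 4, 1, -1, 0, 1, 1, 0, 1, 2, 1] [67, 49, 36, 27, 26, 27, 27, 25, 23, 23, 20, 17, 18, 16, 15, 16, 17, 17, 18, 21]
365 [16, 16, 16, 14, 12, 9, 5, 2, 1, 2, 3, 3, 3, 3, 2, 2, 1, 0, 0, 2] [104, 107, 105, 95, 81, 65, 46, 30, 26, 27, 27, 23, 22, 21, 20, 19, 20, 22, 23, 23]
375 [11, 12, 13, 14, 15, 15, 15, 15, 15, 15, 15, 14, 15, 15, 15, 14, 15, 14, 14, 13] [105, 104, 104, 104, 104, 105, 105, 105, 105, 105, 105, 104, 104, 104, 105, 105, 106, 103, 95, 82]
383 [10, 9, 10, 10, 9, 9, 7, 6, 6, 6, 5, 5, 9, 12, 14, 15, 15, 15, 15, 14] [107, 106, 103, 96, 90, 89, 85, 74, 68, 66, 55, 50, 65, 84, 97, 104, 106, 106, 105, 104]
```

step_arm(
  moves=[
    {"rx": 0, "ry": 0, "rz": 1.2, "dx": 0, "dy": 0, "dz": 0, "gripper": -1},
    {"rx": 0, "ry": 0, "rz": 0, "dx": -15.5, "dy": 23.5, "dz": 0, "gripper": -1},
    {"rx": 0, "ry": 0, "rz": 0, "dx": -15.5, "dy": 23.5, "dz": 0, "gripper": -1},
    {"rx": 0, "ry": 0, "rz": 0, "dx": -15.5, "dy": 23.5, "dz": 0, "gripper": -1},
    {"rx": 0, "ry": 0, "rz": 0, "dx": -15.5, "dy": 23.5, "dz": 0, "gripper": -1},
    {"rx": 0, "ry": 0, "rz": 0, "dx": 0, "dy": 0, "dz": 12, "gripper": -1},
    {"rx": 0, "ry": 0, "rz": 0, "dx": 0, "dy": 0, "dz": 8, "gripper": -1},
    {"rx": 0, "ry": 0, "rz": 0, "dx": 0, "dy": 0, "dz": 0, "gripper": -1},
    {"rx": 0, "ry": 0, "rz": 0, "dx": 0, "dy": 0, "dz": 0, "gripper": -1},
  ],
)

```text
clock: 20.65
tcp_pos: [0.4205, -0.2474, 0.0336]
orientation: [-3.141, 0.03, -0.0]
contact_force: [0.2, 0.1, -6.2]
grip_width: 0.035
gripper_force: 61.0
```

```bash
python3 - <<'E'
from h import *
import pickle
o=r.get_obs();T=o['tcp_pos'];print(T,o['orientation'],o['joints'].round(2))
c=cam("wrist");im=r.grab_frame("wrist");pickle.dump(c,open("w7.pkl","wb"));cv2.imwrite("pics/w7.png",im)
im=cv2.GaussianBlur(im,(3,3),0).astype(int);s=im.max(2);d=im[...,2]-im[...,0]
p=lambda x,y,z:w2px("",np.array([x,y,z])/1000,c).round().astype(int)
print("pred: tray far corners top",p(502,-221,30),p(502,-276,30)," rims at x=470",p(470,-221.5,12),p(470,-275.5,12)," at 490",p(490,-221.5,12),p(490,-275.5,12)," block front top",p(492,-233.5,90),p(492,-263.5,90))
for v in (60,75,90,105,120,140,160,180,200):
    print(v,"s",s[v,90:420:4].tolist());print("   d",d[v,90:420:4].tolist())
E
```

```text
[ 0.42049628 -0.24738032  0.03364989] [-3.14120461e+00  3.02586582e-02 -4.07249669e-04] [ 0.55  0.45 -0.17  2.13  0.14  0.57 -1.32]
pred: tray far corners top [199  77] [315  74]  rims at x=470 [210 139] [307 137]  at 490 [207 102] [308 100]  block front top [207 102] [306 100]
60 s [128, 132, 132, 130, 122, 116, 111, 105, 104, 104, 104, 106, 106, 105, 106, 103, 104, 107, 108, 109, 113, 112, 113, 116, 121, 116, 113, 113, 111, 114, 119, 123, 127, 127, 123, 102, 103, 102, 101, 102, 102, 102, 116, 175, 174, 113, 101, 101, 103, 103, 101, 103, 103, 127, 126, 123, 121, 119, 120, 124, 128, 132, 134, 131, 129, 126, 124, 124, 127, 126, 129, 125, 123, 125, 131, 133, 136, 136, 136, 136, 138, 139, 136]
   d [26, 27, 26, 27, 25, 23, 21, 21, 21, 21, 20, 21, 20, 20, 21, 21, 19, 21, 21, 21, 22, 23, 23, 24, 25, 23, 23, 23, 22, 22, 24, 25, 26, 25, 25, 8, 9, 9, 9, 9, 10, 9, 15, 29, 30, 14, 9, 9, 8, 9, 8, 10, 9, 27, 26, 26, 26, 24, 25, 26, 27, 28, 28, 27, 27, 26, 25, 26, 28, 27, 27, 26, 27, 27, 28, 28, 30, 30, 29, 29, 28, 29, 29]
75 s [131, 134, 132, 130, 129, 128, 125, 121, 121, 121, 122, 121, 121, 116
[... 5185 characters left out ...]
 118, 120, 119, 117, 115, 115, 115, 113, 109, 110, 111, 112, 113, 111, 113, 115, 115, 118, 118, 113, 111, 108, 144, 155, 153, 154, 155, 152, 152, 153, 156, 164, 132, 111, 129, 161, 160, 156, 156, 157, 157, 156, 156, 151, 133, 96, 113, 123, 123, 121, 121, 120, 119, 116, 118, 120, 125, 128, 127, 126, 127, 127, 127, 127, 109, 39, 43, 85, 91, 85, 91, 129, 129, 127]
   d [22, 22, 25, 25, 24, 23, 23, 23, 22, 23, 24, 24, 23, 23, 23, 22, 23, 21, 22, 22, 22, 22, 21, 21, 23, 23, 23, 24, 22, 22, 21, 27, 27, 28, 28, 27, 27, 28, 27, 29, 30, 23, 18, 22, 29, 29, 29, 29, 29, 28, 29, 28, 27, 23, 9, 22, 24, 25, 25, 25, 24, 23, 23, 23, 24, 26, 26, 26, 26, 25, 26, 26, 26, 22, 18, 21, 34, 36, 37, 34, 27, 27, 27]
```

```bash
python3 - <<'E'
from h import *
import pickle
c=pickle.load(open("w7.pkl","rb"));im=cv2.imread("pics/w7.png").astype(int)
for u in(240,280): print([(v,int(im[v,u].max())) for v in range(66,120,2)])
for v in range(78,92,2): print(v,[ (z,px2w("",262,v,z,c)[0].round(4)) for z in(.03,.004)])
print("block front", [(v,[px2w("",262,v,z,c)[0].round(4) for z in(.094,.1)]) for v in(100,106,110)])
E
```

```text
[(66, 100), (68, 99), (70, 101), (72, 102), (74, 102), (76, 99), (78, 95), (80, 102), (82, 99), (84, 94), (86, 61), (88, 66), (90, 71), (92, 67), (94, 71), (96, 68), (98, 65), (100, 88), (102, 106), (104, 103), (106, 150), (108, 150), (110, 154), (112, 149), (114, 150), (116, 153), (118, 154)]
[(66, 101), (68, 99), (70, 100), (72, 101), (74, 102), (76, 100), (78, 96), (80, 109), (82, 100), (84, 98), (86, 57), (88, 67), (90, 66), (92, 67), (94, 70), (96, 68), (98, 69), (100, 84), (102, 104), (104, 102), (106, 153), (108, 157), (110, 157), (112, 157), (114, 156), (116, 156), (118, 155)]
78 [(0.03, np.float64(0.5009)), (0.004, np.float64(0.5019))]
80 [(0.03, np.float64(0.5)), (0.004, np.float64(0.5008))]
82 [(0.03, np.float64(0.4991)), (0.004, np.float64(0.4998))]
84 [(0.03, np.float64(0.4982)), (0.004, np.float64(0.4988))]
86 [(0.03, np.float64(0.4973)), (0.004, np.float64(0.4977))]
88 [(0.03, np.float64(0.4964)), (0.004, np.float64(0.4966))]
90 [(0.03, np.float64(0.4955)), (0.004, np.float64(0.4956))]
block front [(100, [np.float64(0.4924), np.float64(0.4925)]), (106, [np.float64(0.4907), np.float64(0.491)]), (110, [np.float64(0.4896), np.float64(0.4899)])]
```

step_arm(
  moves=[
    {"rx": 0, "ry": 0, "rz": 0, "dx": 0, "dy": 2.3, "dz": 8, "gripper": -1},
    {"rx": 0, "ry": 0, "rz": 0, "dx": 0, "dy": 0, "dz": 10, "gripper": -1},
    {"rx": 0, "ry": 0, "rz": 0, "dx": 0, "dy": 0, "dz": 8, "gripper": -1},
    {"rx": 0, "ry": 0, "rz": 0, "dx": 0, "dy": 0, "dz": 4, "gripper": -1},
    {"rx": 0, "ry": 0, "rz": 0, "dx": 0, "dy": 0, "dz": 2, "gripper": -1},
    {"rx": 0, "ry": 0, "rz": 0, "dx": 0, "dy": 0, "dz": 1, "gripper": -1},
    {"rx": 0, "ry": 0, "rz": 0, "dx": 0, "dy": 0, "dz": 1, "gripper": -1},
    {"rx": 0, "ry": 0, "rz": 0, "dx": 0, "dy": 0, "dz": 0, "gripper": -1},
  ],
)

```text
clock: 21.7
tcp_pos: [0.4199, -0.2504, -0.0003]
orientation: [3.141, -0.033, 0.0]
contact_force: [1.2, -1.2, -6.5]
grip_width: 0.0351
gripper_force: 61.2
```

step_arm(
  moves=[
    {"rx": 0, "ry": 0, "rz": 0, "dx": 0, "dy": 0, "dz": 1, "gripper": -1},
    {"rx": 0, "ry": 0, "rz": 0, "dx": 0, "dy": 0, "dz": 0.5, "gripper": -1},
    {"rx": 0, "ry": 0, "rz": 0, "dx": 0, "dy": 0, "dz": 0, "gripper": -1},
  ],
)

```text
clock: 22.08
tcp_pos: [0.4198, -0.2503, -0.0019]
orientation: [-3.141, 0.033, 0.0]
contact_force: [-0.3, -0.1, -5.9]
grip_width: 0.035
gripper_force: 61.2
```

step_arm(
  moves=[
    {"rx": 0, "ry": 0, "rz": 0, "dx": 0, "dy": 0, "dz": 0.5, "gripper": -1},
    {"rx": 0, "ry": 0, "rz": 0, "dx": 0, "dy": 0, "dz": 0, "gripper": -1},
    {"rx": 0, "ry": 0, "rz": 0, "dx": 0, "dy": 0, "dz": 0, "gripper": -1},
  ],
)

```text
clock: 22.45
tcp_pos: [0.4199, -0.2504, -0.0024]
orientation: [3.141, -0.033, 0.0]
contact_force: [-1.0, -0.8, -4.9]
grip_width: 0.035
gripper_force: 61.4
```

step_arm(
  moves=[
    {"rx": 0, "ry": 0, "rz": 0, "dx": 0, "dy": 0, "dz": 0.4, "gripper": -1},
    {"rx": 0, "ry": 0, "rz": 0, "dx": 0, "dy": 0, "dz": 0, "gripper": -1},
  ],
)

```text
clock: 22.7
tcp_pos: [0.4198, -0.2504, -0.0024]
orientation: [3.141, -0.033, 0.0]
contact_force: [-2.8, 0.5, 3.4]
grip_width: 0.035
gripper_force: 62.3
```

step_arm(
  moves=[
    {"rx": 0, "ry": 0, "rz": 0, "dx": 0, "dy": 0, "dz": 0, "gripper": 0.3},
    {"rx": 0, "ry": 0, "rz": 0, "dx": 0, "dy": 0, "dz": 0, "gripper": 0.3},
    {"rx": 0, "ry": 0, "rz": 0, "dx": 0, "dy": 0, "dz": 0, "gripper": 0.3},
    {"rx": 0, "ry": 0, "rz": 0, "dx": 0, "dy": 0, "dz": -8, "gripper": 0.3},
    {"rx": 0, "ry": 0, "rz": 0, "dx": 0, "dy": 0, "dz": -15, "gripper": 0.3},
    {"rx": 0, "ry": 0, "rz": 0, "dx": 0, "dy": 0, "dz": -25, "gripper": 0.3},
    {"rx": 0, "ry": 0, "rz": 0, "dx": 0, "dy": 0, "dz": -30, "gripper": 0.3},
    {"rx": 0, "ry": 0, "rz": 0, "dx": 0, "dy": 0, "dz": -30, "gripper": 0.3},
    {"rx": 0, "ry": 0, "rz": 0, "dx": 0, "dy": 0, "dz": -30, "gripper": 0.3},
    {"rx": 0, "ry": 0, "rz": 0, "dx": 0, "dy": 0, "dz": 0, "gripper": 0.3},
    {"rx": 0, "ry": 0, "rz": 0, "dx": 0, "dy": 0, "dz": 0, "gripper": 0.3},
  ],
)

```text
clock: 24.08
tcp_pos: [0.4195, -0.2503, 0.1354]
orientation: [3.141, -0.033, 0.0]
contact_force: [-0.2, 0.6, 0.5]
grip_width: 0.0557
gripper_force: 0.0
```

```bash
python3 - <<'E'
from h import *
import pickle
o=r.get_obs();print(o['tcp_pos'],o['contact_force'])
c=cam("wrist");im=r.grab_frame("wrist");cv2.imwrite("pics/w8.png",im)
im=cv2.GaussianBlur(im,(3,3),0).astype(int);s=im.max(2);d=im[...,2]-im[...,0]
p=lambda x,y,z:w2px("",np.array([x,y,z])/1000,c).round().astype(int).tolist()
print("bar top pred (z59)",p(491,-236,59),p(491,-266,59),p(381,-234,59),"rim",p(480,-224,12),p(480,-278,12),"back",p(498,-250,30))
y=px2w
for v in range(120,240,20): print(v,''.join('B' if s[v,u]>140 else ('g' if d[v,u]<14 else '.') for u in range(170,340,2)))
print([(v,int(s[v,250])) for v in range(90,250,4)])
E
```

```text
[ 0.41951996 -0.25026297  0.13543115] [-0.24893216  0.59098733  0.47773383]
bar top pred (z59) [236, 96] [279, 95] [239, 240] rim [226, 109] [290, 108] back [256, 86]
120 ......BBBBBB.......BBBBBBBBB.ggggBBBBBBBBBBBBBBBBBBBBBBBgggg.........................
140 .............................gggg..BBBBBBBBBBBBBBBBBBB..gggg.........................
160 ..............................ggg..BBBBBBBBBBBBBBBBBBBB.gggg.BB.............BBBBBBBBB
180 .........BBBBB........BBBBBBB.ggg.BBBBBBBBBBBBBBBBBBBBB.ggg.BBBBB....................
200 BBBBBBBBBBBBBBBBBB...BBBBBB...ggggBBBBBBBBBBBBBBBBBBBB..ggg..........................
220 BBBBBBBBBBBBBBBBBBBBBBBBBBBBBB.gggBBBBBBBBBBBBBBBBBBBBBgggg.BBBBB...BBBBB....BBBBBBBB
[(90, 76), (94, 72), (98, 167), (102, 168), (106, 168), (110, 169), (114, 168), (118, 168), (122, 168), (126, 168), (130, 171), (134, 171), (138, 169), (142, 168), (146, 168), (150, 167), (154, 167), (158, 166), (162, 166), (166, 167), (170, 166), (174, 167), (178, 167), (182, 165), (186, 167), (190, 166), (194, 165), (198, 164), (202, 165), (206, 165), (210, 166), (214, 165), (218, 164), (222, 164), (226, 165), (230, 164), (234, 164), (238, 138), (242, 70), (246, 61)]
```

```bash
python3 -c "
from bench import r
print(r.hand_in())"
```

```text
the job is handed in; nothing more can be done
None
```

The rest block went under the lip and stopped on the post, so it is low. I released it in the low-backboard tray, where the last wrist-camera check shows it flat and centred between the rims, and handed the job in at about 24 s. My first two grips closed on the top bar, one at about 68 N, before I regripped on the base ahead of the gauge check.

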